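# Fetch the barometer capsule from behind the sensor housings

### The job

The brass barometer capsule has to go out for its check, but the red-, white- and yellow-capped instrument housings stand close round it: first stand all three upright in the cork-lined side tray. With them there, seat the capsule flat in the round nest of the wooden carrying cradle, and only then put each housing back upright in the middle of the pad of its own colour. Set everything down gently, let nothing drop or fall over, and leave the green battery box where it is.

Things in the scene. Friction and masses are not known exactly. Their poses are not given: they have to be found in the camera images.
- housing_red_center (a point): black bakelite thermometer housing with red cap: loose upright column, 0.25 kg, 124 mm tall; foot 46 mm in diameter, smooth 40 mm column from 13 to 118 mm above the underside (cap: 100 to 118 mm), 14 mm boss on top. Point: on the axis, 62 mm above the underside; z up. Starts on the pad of its colour. Grip from above 80 to 100 mm over the underside, clear of its neighbours
- housing_white_center (a point): black bakelite thermometer housing with white cap: loose upright column, 0.25 kg, 124 mm tall; foot 46 mm in diameter, smooth 40 mm column from 13 to 118 mm above the underside (cap: 100 to 118 mm), 14 mm boss on top. Point: on the axis, 62 mm above the underside; z up. Starts on the pad of its colour. Grip from above 80 to 100 mm over the underside, clear of its neighbours
- housing_yellow_center (a point): bare aluminium hygrometer housing with yellow cap: loose upright column, 0.25 kg, 124 mm tall; foot 46 mm in diameter, smooth 40 mm column from 13 to 118 mm above the underside (cap: 100 to 118 mm), 14 mm boss on top. Point: on the axis, 62 mm above the underside; z up. Starts on the pad of its colour. Grip from above 80 to 100 mm over the underside, clear of its neighbours
- capsule_center (a point): squat brass barometer capsule, loose, 0.38 kg: smooth round case 54 mm in diameter, 44 mm high, small boss on top to 50 mm. Point: on its axis 25 mm above the underside; z up. Starts on the bare shelf, a pad on either side and one in front; a fixed upstand 32 mm high, 9 mm behind its case, leaves no room for a finger there. Grip its sides along the pads' y axis, 31 mm over the underside
- pad_red: fixed flat pad, red with black rubber middle, 60 mm in diameter, 4 mm thick: place of the red-capped housing. Origin: centre of the underside, on the shelf (height 0); z up, x towards the steel upstand behind the capsule, y along the upstand. One pad lies 59 mm in front (-x) of the capsule, two 60 mm beside it (+y, -y); which is where changes
- pad_white: fixed flat pad, white with black rubber middle, 60 mm in diameter, 4 mm thick: place of the white-capped housing. Origin: centre of the underside, on the shelf (height 0); z up, x towards the steel upstand behind the capsule, y along the upstand. One pad lies 59 mm in front (-x) of the capsule, two 60 mm beside it (+y, -y); which is where changes
- pad_yellow: fixed flat pad, yellow with black rubber middle, 60 mm in diameter, 4 mm thick: place of the yellow-capped housing. Origin: centre of the underside, on the shelf (height 0); z up, x towards the steel upstand behind the capsule, y along the upstand. One pad lies 59 mm in front (-x) of the capsule, two 60 mm beside it (+y, -y); which is where changes
- tray: fixed aluminium side tray with a cork liner, 270 mm (x) by 115 mm (y) outside, rim 14 mm high and 3 mm thick, liner top 4 mm above the shelf, a low wire handle at each short end. Origin: centre of the underside, on the shelf; z up. Takes the three housings in a row along its x axis, 80 mm apart. Stands to the left or the right
- cradle_nest (a point): fixed wooden carrying cradle, 110 mm (x) by 120 mm (y), 14 mm high, with a round felt-floored nest for the capsule, 70 mm in diameter and 6 mm deep, in its top. Point: centre of the nest floor, 8 mm above the shelf; z up. Stands on the other side from the tray
- battery_box_center (a point): green enamel battery box, loose, 1.2 kg, 84 mm (x) by 104 mm (y), 104 mm high, wire handle on top reaching to 125 mm; it stands beyond the cradle (its centre 128 to 140 mm from the nest). Point: at its middle, 52 mm above the underside. To be left alone
Not all that is in view belongs to the job. What is shaped like the part that bears housing_red_center but purple is not meant.

How it is judged:
By the outcome, as a careful person would: the job done as asked, in the order asked, and still so for the second after the job is handed in, with the robot touching nothing.
It also fails if it takes over 128 s, if anything falls off the work surface, if the arm or the gripper's body presses on something with over 40 N, if the wrist force passes 120 N, or if a joint passes its speed limit or range.

### The arm

A 6-joint arm with a two-finger parallel gripper is mounted at the origin on the work surface. World frame = base frame: x ahead of the robot, y to its left, z up, the work surface at z = 0. Lengths are in m, angles in rad, forces in N, time in s.
With the tool pointing down it reaches from about 0.325 to 0.75 m from the base axis. Payload 7.6 kg.
Tool frame: the origin (TCP) lies between the finger pads; the fingertips stand ctrl.tip_extent ahead of it and the grasp point (between the pads) lies 3 mm ahead of it (ctrl.tip_extent is the distance from the TCP to the fingertips, in m); z points along the fingers, y is the line along which they close (so a half turn about z gives the same grasp; the last joint's range is limited). The gripper opens to 85 mm and grips with 20 to 120 N. Pads are 22 mm wide; open, the fingers measure 114 mm over their backs; the gripper's body (76 mm by 85 mm) begins 54 mm behind the grasp point. The pads swing forward as they close: fully open they stand 13 mm farther back than shut.
Start: joints at [-1.382, 0.052, 1.401, -0, 1.689, -0.07], TCP at [0.134, -0.508, 0.253] pointing down, gripper open.
Joint ranges: [-2.9, 2.9], [-0.91, 2.17], [0.12, 2.37], [-1.06, 4.2], [0.26, 2.73], [-2.93, 2.93]. Speed limits (rad/s): [2.57, 2.57, 3.01, 3.14, 3.14, 3.14].

### API

Orientations are given as a unit quaternion [x, y, z, w].
In Python, from bench import readout, cams, ctrl gives the robot as it stands. The module is installed in compiled form; this text tells all that it offers.
- The arm moves only by the shell command python3 -m crank 'ROWS' [FORCE]. ROWS is JSON, a list that holds one entry, the list of rows, each a list of 5 numbers: the opening, from 0 (shut) to 1 (fully open), then the shift along the world's x, y, z in cm, then the turn about the world's z in rad. In form: [[[jaw, dx, dy, dz, roll], ...]]. A call has exactly 10 rows; each row is the pose to reach, as a shift and turn from the pose commanded when the call began; what a row does not reach only later rows make up. A row lasts 1/10 s, in which the tool goes at most 50 mm and 8.59 degrees, less where a joint would pass 70% of its speed; a pose out of reach is approached as far as the arm can. A call with a gripper value outside its range is refused whole. The fingers move at their own pace and stop on an object; FORCE is the grip in N (left out, the last holds). Time passes only in rows, so rows that repeat a pose let the fingers close, or fill a call up. It gives the time, the measured TCP pose, the force, the opening and the grip force at its end, in the units of the state.
- readout.get_state(): the state, without advancing time (a new reading comes with each control period).
- cams.grab_frame(name): name is "scene" or "side" or "wrist"; returns the picture (480x640x3 uint8, red, green, blue); there is no depth.
- cams.camera_model(name): a dict with "camera_matrix" (3x3 intrinsics, pixels), "T" (4x4, takes a point from camera to world coordinates). Camera axes: x right, y down, z forward; pixel columns grow to the right and rows downward; lengths in m; the calibration is good to about 2 mm. A picture is of the moment at which its call begins: read the wrist's pose just before it. camera_model takes no time and is no camera call; for the wrist camera it gives the pose at the moment of the call.
- ctrl.job_done(): hands the job in; it is judged then, once.
The state is a dict: "time_s": time; "joint_positions": joint angles; "dq": joint speeds; "joint_efforts": joint torques, N m; "position": TCP position; "tool_rot": TCP orientation; "wrist_force": force on the tool from outside, world axes, zero at the start; "moment": the same for the moment, N m; "finger_gap": finger opening in m; "grip_force": force on a finger pad.
Only numpy, scipy, OpenCV 4.12 (cv2) and the standard library are available. Lean on these libraries where they do the work, as an engineer would, in place of code of your own. Each camera call takes 0.05 s, during which the arm holds its last target. There are 200 camera calls.

## Working session

There is one attempt and no reset: what is moved stays moved. The work goes in short steps, Python scripts to look and compute and a shell command to move; the robot and the scene stay as the last step left them, time stands still between calls to the robot, and variables do not carry over. Pictures are saved under pics/ and viewed, at most 16 in all, crops included, and the job is handed in when it is done.

```bash
mkdir -p pics; cat > h.py <<'E'
import numpy as np, cv2
from bench import readout, cams, ctrl
def snap(n,f):
    M=cams.camera_model(n); im=cams.grab_frame(n); cv2.imwrite('pics/'+f+'.png',im[:,:,::-1]); 
    np.savez('pics/'+f+'.npz',K=M['camera_matrix'],T=M['T']); return im
def pix2w(f,u,v,z):
    d=np.load('pics/'+f+'.npz');K,T=d['K'],d['T']
    r=T[:3,:3]@np.linalg.inv(K)@[u,v,1]; t=T[:3,3]
    return t+r*(z-t[2])/r[2]
def w2pix(f,p):
    d=np.load('pics/'+f+'.npz');K,T=d['K'],d['T']
    c=K@(T[:3,:3].T@(np.array(p)-T[:3,3])); return c[:2]/c[2]
E
python3 -c "
from h import *
snap('scene','s0');snap('side','d0');snap('wrist','w0')
for f in ['s0','d0','w0']: print(np.load('pics/'+f+'.npz')['T'].round(3).tolist())
s=readout.get_state();print(s['position'],s['tool_rot'],s['finger_gap'],ctrl.tip_extent,s['time_s'])"
```

```text
[[0.122, 0.806, -0.58, 1.225], [0.993, -0.106, 0.061, -0.059], [-0.012, -0.583, -0.812, 0.992], [0.0, 0.0, 0.0, 1.0]]
[[0.867, -0.371, 0.333, 0.268], [-0.498, -0.667, 0.553, -0.441], [0.017, -0.646, -0.763, 0.674], [0.0, 0.0, 0.0, 1.0]]
[[0.255, -0.922, -0.291, 0.209], [-0.967, -0.244, -0.075, -0.489], [-0.002, 0.3, -0.954, 0.373], [0.0, 0.0, 0.0, 1.0]]
[ 0.13433778 -0.50734007  0.25269307] [ 9.91639263e-01  1.29039795e-01 -3.25816324e-05 -5.48908150e-04] 0.08576129050852398 0.022 0.15
```

View pics/s0.png

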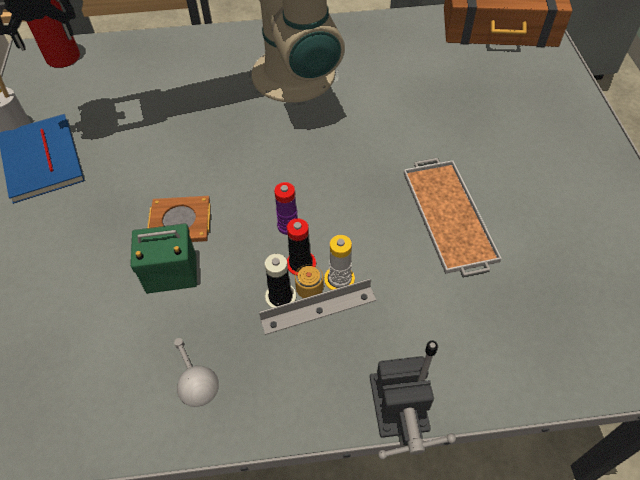

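View pics/d0.png

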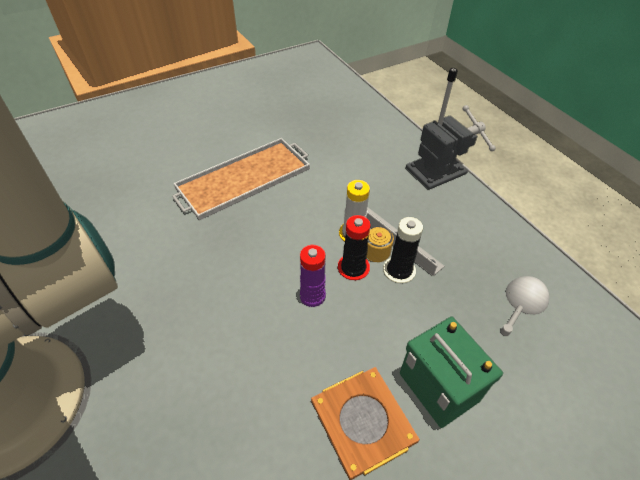

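The scene view shows red at about (298,226), white (276,261), yellow (341,242), the capsule (309,273) and the purple decoy (285,189). The tray is right at (452,215), the cradle at (180,217), and the green box is next to the cradle.

```bash
python3 -c "
from h import *
a=cv2.imread('pics/s0.png')[175:325,255:385]; b=cv2.imread('pics/d0.png')[170:320,290:450]
a=cv2.resize(a,None,fx=4,fy=4,interpolation=2)[:,:400*1]; 
A=cv2.resize(cv2.imread('pics/s0.png')[175:325,255:385],None,fx=3,fy=3,interpolation=2);B=cv2.resize(b,None,fx=2.5,fy=2.5,interpolation=2)
c=np.zeros((450,800,3),np.uint8);c[:450,:390]=A;c[:375,395:795]=B;cv2.imwrite('pics/c0.png',c)
for n,(u,v),(p,q) in [('red',(298,224),(359,222)),('white',(276,261),(411,224)),('yel',(341,239),(358,187)),('purp',(285,187),(313,253))]:
  print(n,pix2w('s0',u,v,.128).round(4),pix2w('d0',p,q,.128).round(4))
print('caps',pix2w('s0',309,271,.05).round(4),pix2w('d0',379,238,.05).round(4))
for p in [(406,170),(452,161),(499,262),(447,272)]: print('tray',pix2w('s0',*p,.014).round(4))
for p in [(175,184),(282,140),(309,167),(199,216)]: print('trayd',pix2w('d0',*p,.014).round(4))
for p in [(312,402),(376,369),(418,437),(352,474)]: print('cr',pix2w('d0',*p,.014).round(4))
print('nest',pix2w('d0',364,419,.011).round(4))
for p in [(401,353),(449,318),(502,373),(0,0)]: print('box',pix2w('d0',*p,.104).round(4))
for p in [(261,320),(375,284)]: print('up',pix2w('s0',*p,.032).round(4))
"
```

```text
red [ 0.5763 -0.0362  0.128 ] [ 0.5775 -0.0416  0.128 ]
white [ 0.6517 -0.0822  0.128 ] [ 0.6491 -0.0864  0.128 ]
yel [0.6198 0.037  0.128 ] [0.6209 0.0288 0.128 ]
purp [ 0.485  -0.0523  0.128 ] [ 0.4807 -0.0615  0.128 ]
caps [ 0.6304 -0.0243  0.05  ] [ 0.632 -0.035  0.05 ]
tray [0.3735 0.2179 0.014 ]
tray [0.3607 0.3249 0.014 ]
tray [0.6351 0.3497 0.014 ]
tray [0.6446 0.2431 0.014 ]
trayd [0.362  0.3209 0.014 ]
trayd [0.6256 0.3462 0.014 ]
trayd [0.6348 0.2327 0.014 ]
trayd [0.3739 0.2089 0.014 ]
cr [ 0.3885 -0.2241  0.014 ]
cr [ 0.4987 -0.228   0.014 ]
cr [ 0.4932 -0.3399  0.014 ]
cr [ 0.388  -0.3341  0.014 ]
nest [ 0.442  -0.2813  0.011 ]
box [ 0.5099 -0.2548  0.104 ]
box [ 0.6028 -0.2446  0.104 ]
box [ 0.6097 -0.3439  0.104 ]
box [0.1565 1.2062 0.104 ]
up [ 0.7122 -0.1215  0.032 ]
up [0.6639 0.0967 0.032 ]
```

View pics/c0.png

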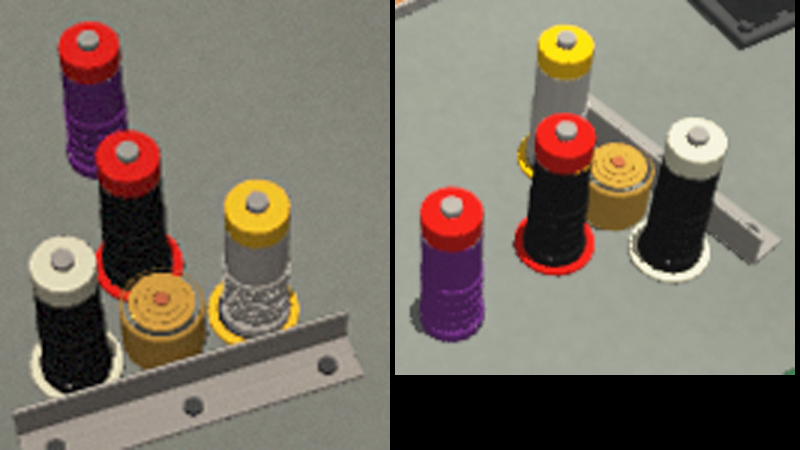

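```bash
python3 -m crank '[[[1,3,3,2,0],[1,6,6,4,-0.03],[1,9,9,5.7,-0.03],[1,12,12,5.7,-0.03],[1,15,15,5.7,-0.03],[1,18,18,5.7,-0.03],[1,21,21,5.7,-0.03],[1,24,24,5.7,-0.03],[1,27,27,5.7,-0.03],[1,30,30,5.7,-0.03]]]'
python3 -m crank '[[[1,3,3,0,0],[1,6,6,0,0],[1,9,9,0,0],[1,12,12,0,0],[1,15,15,0,0],[1,17.5,17,0,0],[1,19.6,18,0,0],[1,19.6,18,0,0],[1,19.6,18,0,0],[1,19.6,18,0,0]]]'
python3 -c "
from h import *
snap('wrist','w1');s=readout.get_state();print(s['position'],s['tool_rot'],s['joint_positions']);print(np.load('pics/w1.npz')['T'].round(3).tolist())"
```

```text
time_s: 1.15
position: [0.4353, -0.206, 0.3102]
tool_rot: [0.993, 0.114, -0.0, 0.0]
wrist_force: [0.1, -0.7, -0.4]
finger_gap: 0.0857
grip_force: 0.0
time_s: 2.15
position: [0.6299, -0.0281, 0.3105]
tool_rot: [0.994, 0.114, -0.0, 0.0]
wrist_force: [0.1, 0.9, 0.1]
finger_gap: 0.0855
grip_force: 0.0
[ 0.62981307 -0.02823203  0.31077419] [9.93517991e-01 1.13674755e-01 1.85814274e-04 1.33345471e-04] [-1.03285559e-01  3.55238894e-01  9.41811688e-01 -1.87290096e-04
  1.84412170e+00  1.23961816e+00]
[[0.225, -0.929, -0.293, 0.705], [-0.974, -0.215, -0.067, -0.012], [-0.0, 0.301, -0.954, 0.431], [0.0, 0.0, 0.0, 1.0]]
```

View pics/w1.png

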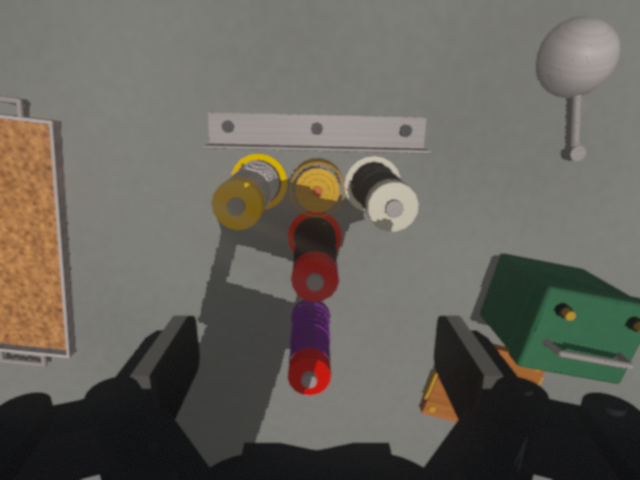

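The wrist view shows boss tops at yellow (236,206), white (394,208), red (315,283), the capsule boss (317,190) and purple (309,381). The upstand edge runs from (206,148) to (429,152).

```bash
python3 -c "
from h import *
P={}
for n,a,s,d in [('red',(315,283),(297.5,224.7),(358.4,221.2)),('white',(394,208),(275.7,261),(410.4,223.6)),('yel',(236,206),(340.7,242),(358.4,185.6)),('purp',(309,381),(284.3,188),(312.8,252))]:
  print(n,pix2w('w1',*a,.128).round(4),pix2w('s0',*s,.128).round(4),pix2w('d0',*d,.128).round(4))
print('caps',pix2w('w1',317,190,.05).round(4),pix2w('s0',308.7,274.7,.05).round(4),pix2w('d0',379.2,234,.05).round(4))
a=pix2w('w1',206,148,.032);b=pix2w('w1',429,152,.032);d=a-b;print(a,b,np.arctan2(-d[0],d[1]))
"
```

```text
red [ 0.5783 -0.0399  0.128 ] [ 0.5778 -0.0373  0.128 ] [ 0.5776 -0.0397  0.128 ]
white [ 0.652  -0.0846  0.128 ] [ 0.6516 -0.0827  0.128 ] [ 0.6488 -0.0852  0.128 ]
yel [0.6264 0.0328 0.128 ] [0.6262 0.0355 0.128 ] [0.6235 0.0315 0.128 ]
purp [ 0.4866 -0.0556  0.128 ] [ 0.4873 -0.0539  0.128 ] [ 0.4814 -0.0597  0.128 ]
caps [ 0.6387 -0.0277  0.05  ] [ 0.6384 -0.0258  0.05  ] [ 0.6377 -0.0273  0.05  ]
[0.65112377 0.08441445 0.032     ] [ 0.695698   -0.12501391  0.032     ] 0.20970836109974492
```

```bash
python3 -m crank '[[[1,-0.2,3,0,-0.01],[1,-0.4,6.1,0,-0.015],[1,-0.4,6.1,-2,-0.015],[1,-0.4,6.1,-5,-0.015],[1,-0.4,6.1,-8,-0.015],[1,-0.4,6.1,-10,-0.015],[1,-0.4,6.1,-11,-0.015],[1,-0.4,6.1,-11,-0.015],[1,-0.4,6.1,-11,-0.015],[1,-0.4,6.1,-11,-0.015]]]' 40
python3 -c "
from h import *
snap('wrist','w2');s=readout.get_state();print(s['position'],s['tool_rot'])"
```

```text
time_s: 3.2
position: [0.627, 0.0333, 0.2023]
tool_rot: [0.994, 0.107, 0.002, 0.0]
wrist_force: [0.3, -0.1, -0.2]
finger_gap: 0.085
grip_force: 0.0
[0.6268989  0.03338735 0.20210679] [9.94297076e-01 1.06636738e-01 1.37606744e-03 1.94300234e-04]
```

View pics/w2.png

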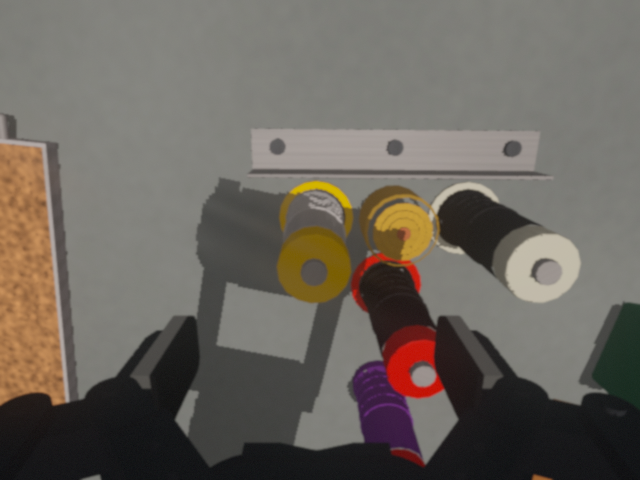

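Yellow boss at (314,271), white at (547,270), red at (423,374), with the fingers straddling yellow.

```bash
python3 -c "
from h import *
for p in [(314,271),(547,270),(423,374)]: print(pix2w('w2',*p,.128).round(4))"
```

```text
[0.6272 0.0336 0.128 ]
[ 0.653  -0.0831  0.128 ]
[ 0.5798 -0.0388  0.128 ]
```

```bash
python3 -m crank '[[[1,0,0,-2,0],[1,0,0,-5,0],[1,0,0,-8,0],[1,0,0,-10,0],[1,0,0,-10.6,0],[1,0,0,-10.6,0],[0.6,0,0,-10.6,0],[0.4,0,0,-10.6,0],[0.3,0,0,-10.6,0],[0.3,0,0,-10.6,0]]]' 40
python3 -m crank '[[[0.3,0,0,0,0],[0.3,0,0,0,0],[0.3,0,0,0,0],[0.3,0,0,0,0],[0.3,0,0,0.2,0],[0.3,0,0,0.6,0],[0.3,0,0,1.5,0],[0.3,0,0,3,0],[0.3,0,0,5,0],[0.3,0,0,7,0]]]' 40
```

```text
time_s: 4.25
position: [0.6269, 0.0336, 0.0957]
tool_rot: [0.994, 0.107, 0.001, 0.0]
wrist_force: [-1.0, 1.1, 4.6]
finger_gap: 0.0394
grip_force: 39.9
time_s: 5.25
position: [0.6264, 0.0334, 0.1662]
tool_rot: [0.994, 0.107, 0.0, 0.0]
wrist_force: [0.2, -0.6, -3.1]
finger_gap: 0.0393
grip_force: 40.5
```

```bash
python3 -m crank '[[[0.3,-0.3,1.5,0,0],[0.3,-0.9,5,0,0],[0.3,-1.6,9,0,0],[0.3,-2.3,13,0,0],[0.3,-3,17,0,0],[0.3,-3.7,21,0,0],[0.3,-4.3,24,0,0],[0.3,-4.6,25.5,0,0],[0.3,-4.6,25.5,-1,0],[0.3,-4.6,25.5,-2.5,0]]]' 40
python3 -m crank '[[[0.3,0,0,-1.5,0],[0.3,0,0,-3,0],[0.3,0,0,-3.8,0],[0.3,0,0,-4.1,0],[0.3,0,0,-4.3,0],[0.3,0,0,-4.4,0],[0.3,0,0,-4.45,0],[0.3,0,0,-4.5,0],[0.3,0,0,-4.5,0],[0.3,0,0,-4.5,0]]]' 40
python3 -m crank '[[[0.5,0,0,0,0],[0.6,0,0,0,0],[0.8,0,0,0,0],[1,0,0,0,0],[1,0,0,0,0],[1,0,0,1,0],[1,0,0,4,0],[1,0,0,8,0],[1,0,0,12,0],[1,0,0,14,0]]]' 40
python3 -c "
from h import *
snap('wrist','w3')"
```

```text
time_s: 6.25
position: [0.5808, 0.288, 0.1391]
tool_rot: [0.994, 0.107, 0.001, 0.0]
wrist_force: [0.5, 0.1, -2.4]
finger_gap: 0.0391
grip_force: 40.8
time_s: 7.25
position: [0.5809, 0.2887, 0.0957]
tool_rot: [0.994, 0.107, 0.001, -0.0]
wrist_force: [-1.5, -0.3, 5.8]
finger_gap: 0.0389
grip_force: 41.4
time_s: 8.25
position: [0.5812, 0.2888, 0.2403]
tool_rot: [0.994, 0.107, 0.003, -0.001]
wrist_force: [-0.0, 0.9, 1.0]
finger_gap: 0.085
grip_force: 0.0
```

View pics/w3.png

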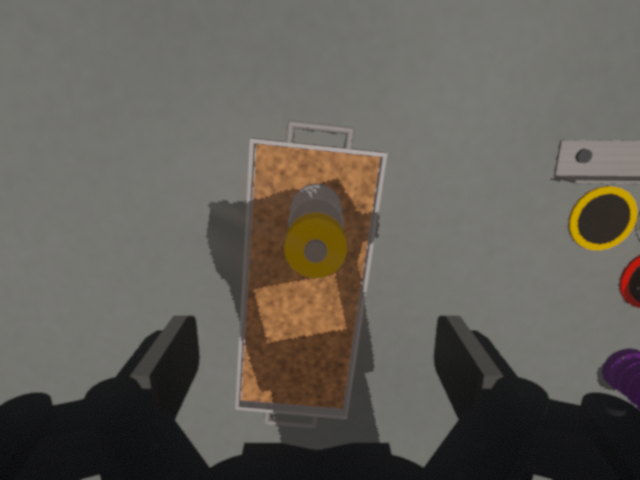

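Yellow stands upright in the tray (boss at 316,250). The tray corners are (251,141), (385,154), (347,417) and (237,407), and the empty yellow pad is at (603,218).

```bash
python3 -c "
from h import *
c=np.array([pix2w('w3',*p,.014) for p in [(251,141),(385,154),(347,417),(237,407)]]);print(c.round(4),c.mean(0))
print(pix2w('w3',603,218,.004),pix2w('w3',316,250,.128))"
python3 -m crank '[[[1,0,-1.5,0,0],[1,0,-5,0,0],[1,0,-9.5,0,0],[1,-0.1,-14,0,0],[1,-0.1,-18.5,0,0],[1,-0.1,-23,0,0],[1,-0.2,-27.5,0,0],[1,-0.2,-31,0,0],[1,-0.2,-32.8,0,0],[1,-0.2,-32.8,0,0]]]' 40
python3 -m crank '[[[1,0,0,-2,0],[1,0,0,-3.8,0],[1,0,0,-3.8,0],[1,0,0,-3.8,0],[1,0,0,-3.8,0],[1,0,0,-3.8,0],[1,0,0,-3.8,0],[1,0,0,-3.8,0],[1,0,0,-3.8,0],[1,0,0,-3.8,0]]]' 40
python3 -c "
from h import *
im=snap('wrist','w4');cv2.imwrite('pics/w4c.png',cv2.resize(im[130:430,100:500,::-1],None,fx=2,fy=2))"
```

```text
[[0.6259 0.3534 0.014 ]
 [0.6391 0.242  0.014 ]
 [0.3743 0.2112 0.014 ]
 [0.3623 0.3238 0.014 ]] [0.50039794 0.28257667 0.014     ]
[0.62554922 0.03350955 0.004     ] [0.58080566 0.28819707 0.128     ]
time_s: 9.3
position: [0.5772, -0.0427, 0.2323]
tool_rot: [0.995, 0.105, -0.002, -0.0]
wrist_force: [-0.4, 1.5, 0.4]
finger_gap: 0.0853
grip_force: 0.0
time_s: 10.3
position: [0.5784, -0.0396, 0.1964]
tool_rot: [0.994, 0.107, 0.0, 0.0]
wrist_force: [0.5, 0.4, -0.0]
finger_gap: 0.0854
grip_force: 0.0
```

View pics/w4c.png

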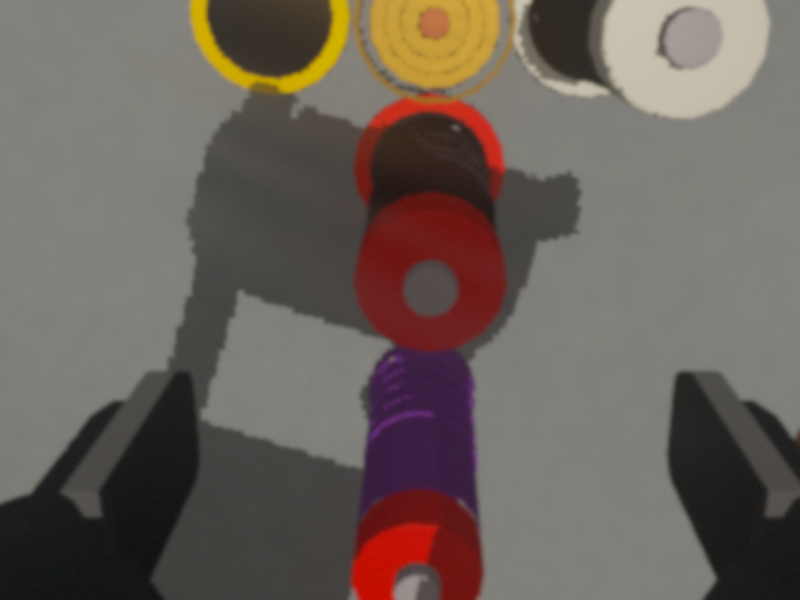

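The red boss is at (315,274) full-frame, centred between the fingers. The purple decoy is 93 mm behind it, so it's clear.

```bash
python3 -m crank '[[[1,0,0,-2,0],[1,0,0,-5,0],[1,0,0,-8,0],[1,0,0,-9.6,0],[1,0,0,-10.1,0],[1,0,0,-10.1,0],[0.6,0,0,-10.1,0],[0.4,0,0,-10.1,0],[0.3,0,0,-10.1,0],[0.3,0,0,-10.1,0]]]' 40
python3 -m crank '[[[0.3,0,0,0,0],[0.3,0,0,0,0],[0.3,0,0,0,0],[0.3,0,0,0.2,0],[0.3,0,0,0.6,0],[0.3,0,0,1.5,0],[0.3,0,0,3,0],[0.3,0,0,5,0],[0.3,0,0,7,0],[0.3,0,0,7,0]]]' 40
python3 -m crank '[[[0.3,-0.3,1.5,0,0],[0.3,-1.2,5,0,0],[0.3,-2.3,9.5,0,0],[0.3,-3.4,14,0,0],[0.3,-4.5,18.5,0,0],[0.3,-5.6,23,0,0],[0.3,-6.7,27.5,0,0],[0.3,-7.4,30.5,0,0],[0.3,-7.8,32.1,0,0],[0.3,-7.8,32.1,0,0]]]' 40
```

```text
time_s: 11.35
position: [0.5789, -0.0395, 0.0964]
tool_rot: [0.994, 0.107, 0.001, 0.0]
wrist_force: [-0.5, 0.4, 3.7]
finger_gap: 0.039
grip_force: 40.0
time_s: 12.35
position: [0.58, -0.0397, 0.17]
tool_rot: [0.994, 0.107, 0.004, 0.001]
wrist_force: [0.2, 0.0, -1.1]
finger_gap: 0.0392
grip_force: 40.4
time_s: 13.35
position: [0.499, 0.2833, 0.1642]
tool_rot: [0.994, 0.108, -0.001, 0.0]
wrist_force: [0.1, 0.1, -2.7]
finger_gap: 0.0392
grip_force: 40.8
```

```bash
python3 -m crank '[[[0.3,0,0,-1.5,0],[0.3,0,0,-4,0],[0.3,0,0,-5.7,0],[0.3,0,0,-6.3,0],[0.3,0,0,-6.6,0],[0.3,0,0,-6.8,0],[0.3,0,0,-6.9,0],[0.3,0,0,-7,0],[0.3,0,0,-7,0],[0.3,0,0,-7,0]]]' 40
python3 -m crank '[[[0.5,0,0,0,0],[0.6,0,0,0,0],[0.8,0,0,0,0],[1,0,0,0,0],[1,0,0,0,0],[1,0,0,1,0],[1,0,0,4,0],[1,0,0,8,0],[1,0,0,12,0],[1,0,0,14,0]]]' 40
python3 -m crank '[[[1,0.6,-1.5,0,0],[1,2,-5,0,0],[1,3.6,-9,0,0],[1,5.3,-13,0,0],[1,7,-17,0,0],[1,8.7,-21,0,0],[1,10.4,-25,0,0],[1,12.1,-29,0,0],[1,13.7,-33,0,0],[1,15.2,-36.6,0,0]]]' 40
python3 -m crank '[[[1,0,0,-2,0],[1,0,0,-3.8,0],[1,0,0,-3.8,0],[1,0,0,-3.8,0],[1,0,0,-3.8,0],[1,0,0,-3.8,0],[1,0,0,-3.8,0],[1,0,0,-3.8,0],[1,0,0,-3.8,0],[1,0,0,-3.8,0]]]' 40
python3 -c "
from h import *
im=snap('wrist','w5')"
```

```text
time_s: 14.35
position: [0.5009, 0.2816, 0.0964]
tool_rot: [0.994, 0.107, 0.001, -0.0]
wrist_force: [-0.2, -1.0, 2.5]
finger_gap: 0.0393
grip_force: 41.2
time_s: 15.35
position: [0.5012, 0.2819, 0.2408]
tool_rot: [0.994, 0.107, 0.003, -0.001]
wrist_force: [0.4, 0.8, 0.4]
finger_gap: 0.0853
grip_force: 0.0
time_s: 16.35
position: [0.6522, -0.0876, 0.2338]
tool_rot: [0.994, 0.106, -0.001, -0.0]
wrist_force: [0.9, -0.2, -0.1]
finger_gap: 0.0854
grip_force: 0.0
time_s: 17.35
position: [0.6524, -0.0845, 0.1974]
tool_rot: [0.994, 0.107, 0.0, 0.0]
wrist_force: [-1.4, 0.8, 0.0]
finger_gap: 0.0856
grip_force: 0.0
```

View pics/w5.png

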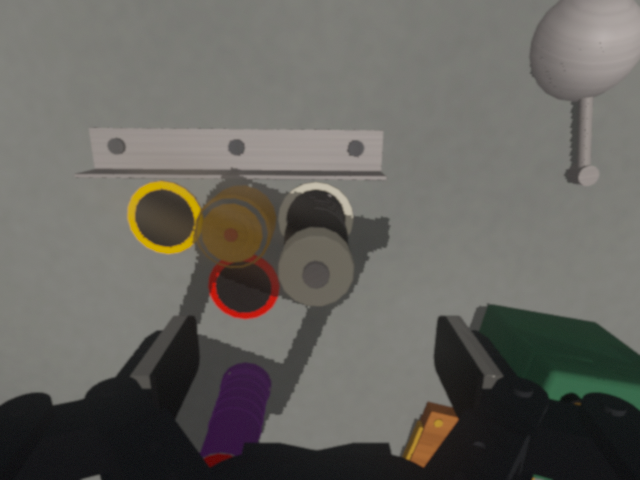

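White boss at (316,274) is centred. The empty yellow pad is at (164,217), the red pad at (244,287) and the capsule boss at (231,234).

```bash
python3 -c "
from h import *
print(pix2w('w5',316,274,.128),pix2w('w5',164,217,.004),pix2w('w5',244,287,.004),pix2w('w5',231,234,.05))"
python3 -m crank '[[[1,0,0,-2,0],[1,0,0,-5,0],[1,0,0,-8,0],[1,0,0,-9.6,0],[1,0,0,-10.1,0],[1,0,0,-10.1,0],[0.6,0,0,-10.1,0],[0.4,0,0,-10.1,0],[0.3,0,0,-10.1,0],[0.3,0,0,-10.1,0]]]' 40
python3 -m crank '[[[0.3,0,0,0,0],[0.3,0,0,0,0],[0.3,0,0,0.2,0],[0.3,0,0,0.6,0],[0.3,0,0,1.5,0],[0.3,0,0,3,0],[0.3,0,0,5,0],[0.3,0,0,7.5,0],[0.3,0,0,9.5,0],[0.3,0,0,10,0]]]' 40
python3 -m crank '[[[0.3,-1,1.5,0,0],[0.3,-3,4.6,0,0],[0.3,-5.5,8.5,0,0],[0.3,-8,12.4,0,0],[0.3,-10.5,16.2,0,0],[0.3,-13,20.1,0,0],[0.3,-15.5,24,0,0],[0.3,-18,27.9,0,0],[0.3,-20.5,31.7,0,0],[0.3,-22.4,34.7,0,0]]]' 40
python3 -m crank '[[[0.3,-0.8,1.2,0,0],[0.3,-0.8,1.2,0,0],[0.3,-0.8,1.2,-2,0],[0.3,-0.8,1.2,-5,0],[0.3,-0.8,1.2,-7.5,0],[0.3,-0.8,1.2,-9,0],[0.3,-0.8,1.2,-9.5,0],[0.3,-0.8,1.2,-9.8,0],[0.3,-0.8,1.2,-9.9,0],[0.3,-0.8,1.2,-10,0]]]' 40
python3 -m crank '[[[0.3,0,0,0,0],[0.5,0,0,0,0],[0.6,0,0,0,0],[0.8,0,0,0,0],[1,0,0,0,0],[1,0,0,0,0],[1,0,0,1,0],[1,0,0,4,0],[1,0,0,8,0],[1,0,0,12,0]]]' 40
```

```text
[ 0.65295954 -0.08511014  0.128     ] [0.62617625 0.03262938 0.004     ] [ 0.57997442 -0.03903435  0.004     ] [ 0.63876441 -0.02845067  0.05      ]
time_s: 18.4
position: [0.6529, -0.0845, 0.0976]
tool_rot: [0.994, 0.107, 0.001, 0.0]
wrist_force: [0.3, 0.6, 4.5]
finger_gap: 0.0396
grip_force: 40.2
time_s: 19.4
position: [0.6535, -0.0848, 0.201]
tool_rot: [0.994, 0.107, 0.003, 0.001]
wrist_force: [0.1, -0.6, -0.7]
finger_gap: 0.039
grip_force: 40.4
time_s: 20.4
position: [0.4266, 0.2642, 0.1962]
tool_rot: [0.994, 0.107, -0.0, -0.0]
wrist_force: [0.8, -0.4, -1.3]
finger_gap: 0.0396
grip_force: 40.6
time_s: 21.4
position: [0.4212, 0.2746, 0.0976]
tool_rot: [0.994, 0.107, 0.001, -0.0]
wrist_force: [-1.0, -2.4, 5.1]
finger_gap: 0.0393
grip_force: 41.4
time_s: 22.4
position: [0.4201, 0.2743, 0.2183]
tool_rot: [0.994, 0.107, -0.0, 0.0]
wrist_force: [0.1, 0.3, -0.2]
finger_gap: 0.0853
grip_force: 0.0
```

```bash
python3 -m crank '[[[1,1,-1.4,1,0],[1,3.4,-4.7,2,0],[1,5.9,-8.2,2,0],[1,8.4,-11.6,2,0],[1,10.9,-15.1,2,0],[1,13.4,-18.5,2,0],[1,15.9,-22,2,0],[1,18.4,-25.5,2,0],[1,20.5,-28.4,1,0],[1,21.8,-30.2,0,0]]]' 40
python3 -m crank '[[[1,0,0,-2,0],[1,0,0,-5,0],[1,0,0,-5.8,0],[1,0,0,-5.8,0],[1,0,0,-5.8,0],[1,0,0,-5.8,0],[1,0,0,-5.8,0],[1,0,0,-5.8,0],[1,0,0,-5.8,0],[1,0,0,-5.8,0]]]' 40
python3 -c "
from h import *
im=snap('wrist','w6');snap('scene','s6')"
```

```text
time_s: 23.4
position: [0.6395, -0.0301, 0.2168]
tool_rot: [0.994, 0.106, 0.001, 0.0]
wrist_force: [-0.7, -0.5, -0.1]
finger_gap: 0.0854
grip_force: 0.0
time_s: 24.4
position: [0.6384, -0.0275, 0.1585]
tool_rot: [0.994, 0.107, 0.0, 0.0]
wrist_force: [-1.0, -0.3, 0.2]
finger_gap: 0.0855
grip_force: 0.0
```

View pics/w6.png

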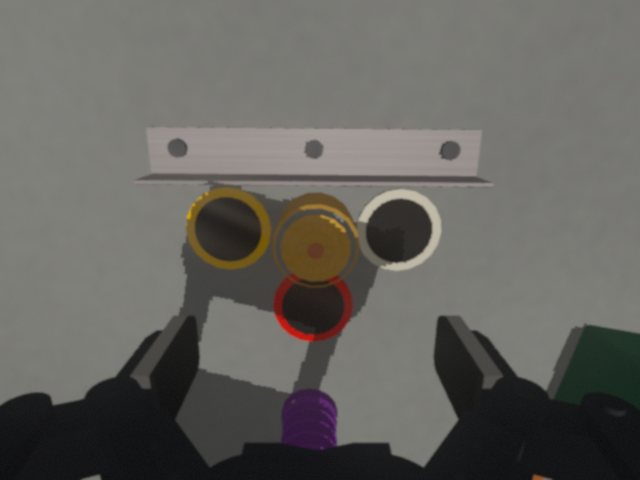

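View pics/s6.png

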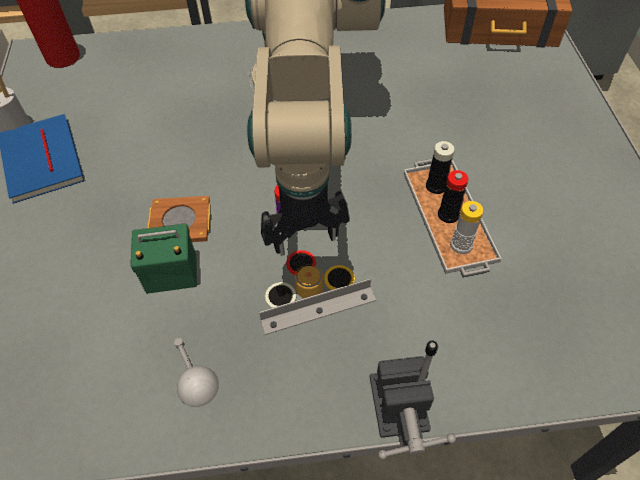

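All three housings stand in the tray. In the wrist view the pads are at yellow (229,229), white (400,230) and red (314,306), with the capsule boss at (316,250).

```bash
python3 -c "
from h import *
for p in [(229,229),(400,230),(314,306)]: print(pix2w('w6',*p,.004).round(4))
print(pix2w('w6',316,250,.05),pix2w('s6',181,217,.011))
a=pix2w('w6',136,182,.032);b=pix2w('w6',493,185,.032);d=a-b;print(np.arctan2(-d[0],d[1]))"
python3 -m crank '[[[1,0,0,-2,0],[1,0,0,-5,0],[1,0,0,-8,0],[1,0,0,-10.5,0],[1,0,0,-12,0],[1,0,0,-12.5,0],[1,0,0,-12.5,0],[0.8,0,0,-12.5,0],[0.5,0,0,-12.5,0],[0.4,0,0,-12.5,0]]]' 50
```

```text
[0.6258 0.0315 0.004 ]
[ 0.6504 -0.0859  0.004 ]
[ 0.5802 -0.0393  0.004 ]
[ 0.63856988 -0.02819872  0.05      ] [ 0.43810283 -0.27490374  0.011     ]
0.20465479077637275
time_s: 25.5
position: [0.6394, -0.0276, 0.0353]
tool_rot: [0.994, 0.107, 0.002, 0.0]
wrist_force: [0.9, -0.5, 6.6]
finger_gap: 0.0523
grip_force: 53.8
```

Capsule gripped (52 mm gap). I'll lift it 15 cm, carry it over the cradle and look before lowering.

```bash
python3 -m crank '[[[0.4,0,0,0,0],[0.4,0,0,0,0],[0.4,0,0,0.2,0],[0.4,0,0,0.8,0],[0.4,0,0,2,0],[0.4,0,0,4.5,0],[0.4,0,0,8,0],[0.4,0,0,11.5,0],[0.4,0,0,14,0],[0.4,0,0,15,0]]]' 50
python3 -m crank '[[[0.4,-0.8,-1,0,0],[0.4,-2.6,-3.3,0,0.03],[0.4,-5,-6.4,0,0.07],[0.4,-7.6,-9.6,0,0.12],[0.4,-10.2,-13,0,0.17],[0.4,-12.8,-16.3,0,0.22],[0.4,-15.4,-19.5,0,0.27],[0.4,-17.6,-22.3,0,0.32],[0.4,-19.2,-24.4,0,0.35],[0.4,-19.8,-25.2,0,0.35]]]' 50
python3 -m crank '[[[0.4,0,0,0,0],[0.4,0,0,0,0],[0.4,0,0,0,0],[0.4,0,0,0,0],[0.4,0,0,0,0],[0.4,0,0,0,0],[0.4,0,0,0,0],[0.4,0,0,0,0],[0.4,0,0,0,0],[0.4,0,0,0,0]]]' 50
python3 -c "
from h import *
im=snap('wrist','w7')"
```

```text
time_s: 26.5
position: [0.6394, -0.0276, 0.1877]
tool_rot: [0.994, 0.107, 0.003, 0.001]
wrist_force: [0.6, -0.4, -2.5]
finger_gap: 0.052
grip_force: 53.2
time_s: 27.5
position: [0.4376, -0.281, 0.1812]
tool_rot: [0.961, 0.277, -0.001, -0.001]
wrist_force: [1.0, 0.4, -3.6]
finger_gap: 0.0523
grip_force: 53.1
time_s: 28.5
position: [0.4404, -0.2796, 0.1833]
tool_rot: [0.961, 0.278, 0.0, 0.0]
wrist_force: [1.6, -0.4, -3.8]
finger_gap: 0.0528
grip_force: 53.1
```

View pics/w7.png

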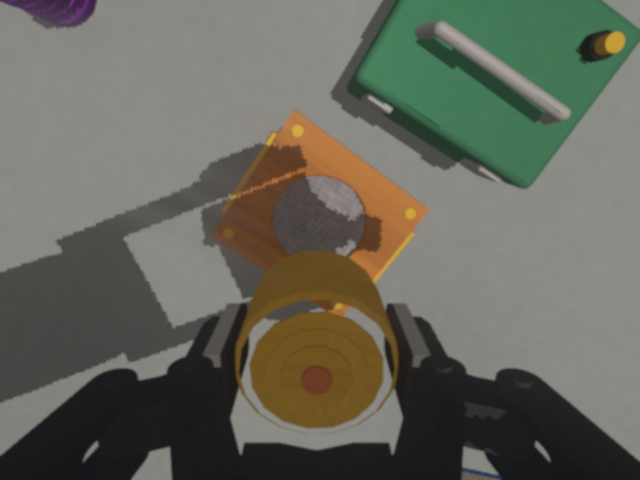

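Nest centre at about (319,221). The screw diagonals, (298,131)-(339,309) and (410,213)-(228,233), agree. The capsule boss is at (316,380), and the box is well clear.

```bash
python3 -c "
from h import *
print(pix2w('w7',319,221,.014),pix2w('w7',316,380,.199),pix2w('w7',355,82,.104),pix2w('w7',526,188,.104),readout.get_state()['position'])"
```

```text
[ 0.44334801 -0.28089219  0.014     ] [ 0.44071368 -0.28020205  0.199     ] [ 0.52684858 -0.24684636  0.104     ] [ 0.53137967 -0.3454728   0.104     ] [ 0.44036954 -0.27955773  0.18333568]
```

```bash
python3 -m crank '[[[0.4,0.2,-0.13,-1,0],[0.4,0.2,-0.13,-3,0],[0.4,0.2,-0.13,-6,0],[0.4,0.2,-0.13,-9,0],[0.4,0.2,-0.13,-11.5,0],[0.4,0.2,-0.13,-12.8,0],[0.4,0.2,-0.13,-13.4,0],[0.4,0.2,-0.13,-13.7,0],[0.4,0.2,-0.13,-13.8,0],[0.4,0.2,-0.13,-13.8,0]]]' 50
python3 -m crank '[[[0.4,0,0,-0.05,0],[0.4,0,0,-0.1,0],[0.4,0,0,-0.15,0],[0.4,0,0,-0.2,0],[0.4,0,0,-0.25,0],[0.4,0,0,-0.3,0],[0.4,0,0,-0.35,0],[0.4,0,0,-0.4,0],[0.4,0,0,-0.4,0],[0.4,0,0,-0.4,0]]]' 50
```

```text
time_s: 29.55
position: [0.4429, -0.2812, 0.0464]
tool_rot: [0.961, 0.278, 0.001, 0.001]
wrist_force: [0.6, -0.4, -3.5]
finger_gap: 0.0526
grip_force: 53.1
time_s: 30.55
position: [0.4426, -0.281, 0.0432]
tool_rot: [0.961, 0.278, 0.0, 0.0]
wrist_force: [-7.2, 4.3, 13.0]
finger_gap: 0.0522
grip_force: 54.8
```

```bash
python3 -m crank '[[[0.4,0,0,0.1,0],[0.4,0,0,0.1,0],[0.6,0,0,0.1,0],[0.7,0,0,0.1,0],[0.8,0,0,0.1,0],[0.85,0,0,0.1,0],[0.85,0,0,0.1,0],[0.85,0,0,1,0],[0.85,0,0,4,0],[0.85,0,0,8,0]]]' 50
python3 -m crank '[[[1,0,0,4,0],[1,0,0,8,0],[1,0,0,12,0],[1,0,0,12,0],[1,0,0,12,0],[1,0,0,12,0],[1,0,0,12,0],[1,0,0,12,0],[1,0,0,12,0],[1,0,0,12,0]]]' 50
python3 -c "
from h import *
im=snap('wrist','w8');d=snap('side','d8')
c=np.zeros((480,800,3),np.uint8);c[:,:480]=im[:,80:560,::-1];c[:240,480:800]=cv2.resize(d[330:480,280:480,::-1],(320,240));cv2.imwrite('pics/c8.png',c)"
```

```text
time_s: 31.55
position: [0.4414, -0.2801, 0.121]
tool_rot: [0.961, 0.278, -0.001, -0.002]
wrist_force: [0.4, -0.4, 0.8]
finger_gap: 0.073
grip_force: 0.0
time_s: 32.55
position: [0.4423, -0.2808, 0.241]
tool_rot: [0.961, 0.278, -0.0, -0.0]
wrist_force: [0.2, -0.4, 0.5]
finger_gap: 0.0851
grip_force: 0.0
```

View pics/c8.png

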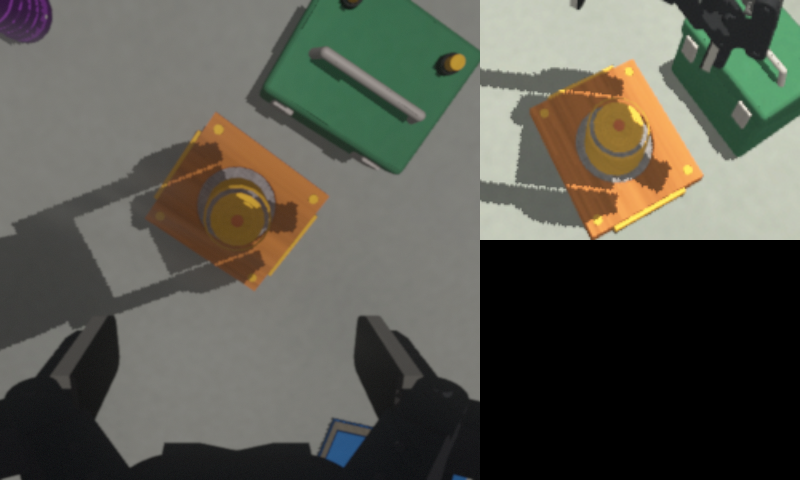

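The capsule is seated centrally and flat in the nest (boss at about (317,221) full-frame). I'll bring the housings back, starting with white.

```bash
python3 -m crank '[[[1,0,1.5,0,0],[1,-0.1,5,0,-0.05],[1,-0.3,9,0,-0.1],[1,-0.5,13,0,-0.15],[1,-0.7,17,0,-0.2],[1,-0.9,21.5,0,-0.25],[1,-1.1,26,0,-0.3],[1,-1.3,30.5,0,-0.35],[1,-1.5,35,0,-0.35],[1,-1.7,39.5,0,-0.35]]]' 40
python3 -m crank '[[[1,-0.1,4.5,0,0],[1,-0.2,9,0,0],[1,-0.3,13,0,0],[1,-0.4,15.5,0,0],[1,-0.4,16,0,0],[1,-0.4,16,-2,0],[1,-0.4,16,-4.4,0],[1,-0.4,16,-4.4,0],[1,-0.4,16,-4.4,0],[1,-0.4,16,-4.4,0]]]' 40
python3 -c "
from h import *
im=snap('wrist','w9')"
```

```text
time_s: 33.65
position: [0.4243, 0.1166, 0.2416]
tool_rot: [0.994, 0.107, 0.0, -0.0]
wrist_force: [1.5, 1.1, 0.0]
finger_gap: 0.0853
grip_force: 0.0
time_s: 34.65
position: [0.4218, 0.2742, 0.199]
tool_rot: [0.994, 0.106, 0.001, -0.0]
wrist_force: [0.0, 0.1, 1.2]
finger_gap: 0.0853
grip_force: 0.0
```

View pics/w9.png

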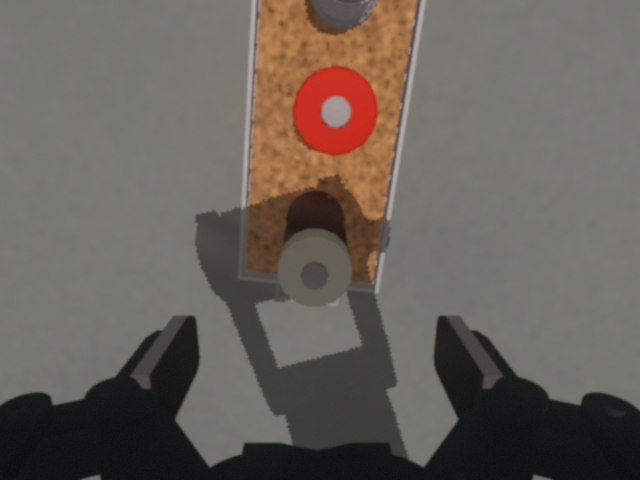

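White boss at (315,275), centred.

```bash
python3 -m crank '[[[1,0,0,-2,0],[1,0,0,-5,0],[1,0,0,-8,0],[1,0,0,-9.5,0],[1,0,0,-10,0],[1,0,0,-10,0],[0.6,0,0,-10,0],[0.4,0,0,-10,0],[0.3,0,0,-10,0],[0.3,0,0,-10,0]]]' 40
python3 -m crank '[[[0.3,0,0,0,0],[0.3,0,0,0,0],[0.3,0,0,0.2,0],[0.3,0,0,0.6,0],[0.3,0,0,1.5,0],[0.3,0,0,3,0],[0.3,0,0,5,0],[0.3,0,0,7.5,0],[0.3,0,0,9.5,0],[0.3,0,0,10,0]]]' 40
python3 -m crank '[[[0.3,1,-1.5,0,0],[0.3,3,-4.7,0,0],[0.3,5.5,-8.6,0,0],[0.3,8,-12.5,0,0],[0.3,10.5,-16.4,0,0],[0.3,13,-20.3,0,0],[0.3,15.5,-24.2,0,0],[0.3,18,-28.1,0,0],[0.3,20.5,-32,0,0],[0.3,22.2,-34.7,0,0]]]' 40
python3 -m crank '[[[0.3,0.7,-1.4,0,0],[0.3,0.7,-1.4,0,0],[0.3,0.7,-1.4,-2,0],[0.3,0.7,-1.4,-4,0],[0.3,0.7,-1.4,-6,0],[0.3,0.7,-1.4,-7,0],[0.3,0.7,-1.4,-7,0],[0.3,0.7,-1.4,-7,0],[0.3,0.7,-1.4,-7,0],[0.3,0.7,-1.4,-7,0]]]' 40
python3 -c "
from h import *
im=snap('wrist','w10');s=readout.get_state();print(s['position'])"
```

```text
time_s: 35.7
position: [0.4218, 0.2745, 0.0983]
tool_rot: [0.994, 0.107, 0.001, -0.0]
wrist_force: [-0.3, 0.6, 3.9]
finger_gap: 0.0392
grip_force: 39.9
time_s: 36.7
position: [0.4222, 0.2746, 0.2004]
tool_rot: [0.994, 0.107, 0.002, -0.001]
wrist_force: [-0.0, -0.2, -2.5]
finger_gap: 0.0392
grip_force: 40.5
time_s: 37.7
position: [0.6439, -0.0757, 0.1958]
tool_rot: [0.994, 0.106, -0.001, 0.0]
wrist_force: [1.0, 0.6, -0.7]
finger_gap: 0.0392
grip_force: 40.8
time_s: 38.7
position: [0.6509, -0.0869, 0.1287]
tool_rot: [0.994, 0.107, 0.001, 0.0]
wrist_force: [-0.8, -0.0, -2.8]
finger_gap: 0.0388
grip_force: 40.8
[ 0.65077403 -0.08689177  0.128424  ]
```

View pics/w10.png

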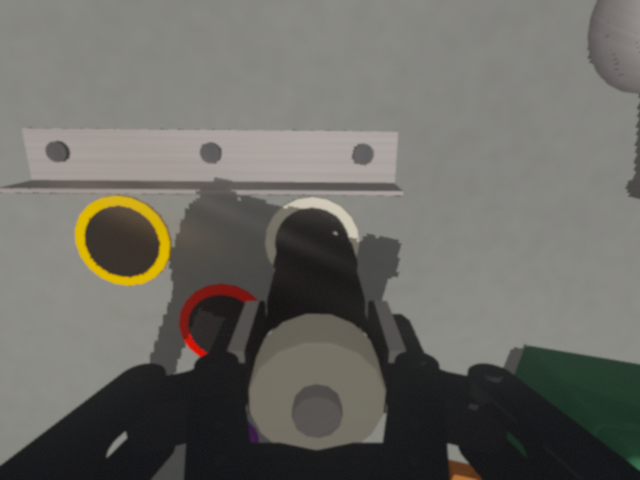

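White pad centre here reads about (312,242), and the yellow pad reads (123,240).

```bash
python3 -c "
from h import *
print(pix2w('w10',312,242.5,.004),pix2w('w10',123,240.5,.004))"
```

```text
[ 0.65031805 -0.08518621  0.004     ] [0.62641634 0.03161911 0.004     ]
```

```bash
python3 -m crank '[[[0.3,0,0.1,-0.5,0],[0.3,0,0.1,-1.2,0],[0.3,0,0.1,-1.9,0],[0.3,0,0.1,-2.4,0],[0.3,0,0.1,-2.6,0],[0.3,0,0.1,-2.8,0],[0.3,0,0.1,-2.9,0],[0.3,0,0.1,-3,0],[0.3,0,0.1,-3,0],[0.3,0,0.1,-3,0]]]' 40
python3 -m crank '[[[0.5,0,0,0,0],[0.6,0,0,0,0],[0.8,0,0,0,0],[1,0,0,0,0],[1,0,0,0,0],[1,0,0,1,0],[1,0,0,4,0],[1,0,0,8,0],[1,0,0,12,0],[1,0,0,14,0]]]' 40
python3 -m crank '[[[1,-0.6,1.5,0,0],[1,-2,5,0,0],[1,-3.6,9,0,0],[1,-5.3,13,0,0],[1,-7,17,0,0],[1,-8.7,21,0,0],[1,-10.4,25,0,0],[1,-12.1,29,0,0],[1,-13.7,33,0,0],[1,-15,36.8,0,0]]]' 40
python3 -m crank '[[[1,0,0,-2,0],[1,0,0,-4,0],[1,0,0,-4,0],[1,0,0,-4,0],[1,0,0,-4,0],[1,0,0,-4,0],[1,0,0,-4,0],[1,0,0,-4,0],[1,0,0,-4,0],[1,0,0,-4,0]]]' 40
python3 -c "
from h import *
im=snap('wrist','w11')
hsv=cv2.cvtColor(im[:,:,::-1].copy(),cv2.COLOR_BGR2HSV);m=((hsv[...,0]<6)|(hsv[...,0]>174))&(hsv[...,1]>150)&(hsv[...,2]>60)
n,l,st,c=cv2.connectedComponentsWithStats(m.astype(np.uint8));print([(s.tolist(),x.round(1).tolist()) for s,x in zip(st[1:],c[1:]) if s[4]>300])
print(readout.get_state()['position'],w2pix('w11',[.5009,.2816,.128]))"
```

```text
time_s: 39.75
position: [0.6507, -0.0858, 0.0984]
tool_rot: [0.994, 0.107, 0.001, 0.0]
wrist_force: [-1.4, 0.8, 4.7]
finger_gap: 0.0389
grip_force: 41.2
time_s: 40.75
position: [0.6512, -0.086, 0.2433]
tool_rot: [0.994, 0.107, 0.003, 0.001]
wrist_force: [0.1, 0.9, 0.5]
finger_gap: 0.0855
grip_force: 0.0
time_s: 41.75
position: [0.4994, 0.2839, 0.2386]
tool_rot: [0.994, 0.107, 0.001, -0.0]
wrist_force: [0.4, -0.4, 0.1]
finger_gap: 0.0852
grip_force: 0.0
time_s: 42.75
position: [0.5004, 0.2821, 0.1973]
tool_rot: [0.994, 0.107, -0.0, 0.0]
wrist_force: [0.4, -0.3, -0.4]
finger_gap: 0.0857
grip_force: 0.0
[([279, 225, 75, 79, 3963], [316.1, 263.0])]
[0.50039552 0.28215519 0.19733049] [315.83412919 274.09561025]
```

```bash
python3 -m crank '[[[1,0,0,-2,0],[1,0,0,-5,0],[1,0,0,-8,0],[1,0,0,-9.5,0],[1,0,0,-10,0],[1,0,0,-10,0],[0.6,0,0,-10,0],[0.4,0,0,-10,0],[0.3,0,0,-10,0],[0.3,0,0,-10,0]]]' 40
python3 -m crank '[[[0.3,0,0,0,0],[0.3,0,0,0,0],[0.3,0,0,0,0],[0.3,0,0,0.2,0],[0.3,0,0,0.6,0],[0.3,0,0,1.5,0],[0.3,0,0,3,0],[0.3,0,0,5,0],[0.3,0,0,7,0],[0.3,0,0,7,0]]]' 40
python3 -m crank '[[[0.3,0.3,-1.5,0,0],[0.3,1.2,-5,0,0],[0.3,2.3,-9.5,0,0],[0.3,3.4,-14,0,0],[0.3,4.5,-18.5,0,0],[0.3,5.6,-23,0,0],[0.3,6.7,-27.5,0,0],[0.3,7.5,-30.5,0,0],[0.3,8,-32.1,0,0],[0.3,8,-32.1,0,0]]]' 40
python3 -m crank '[[[0.3,0,0,-1,0],[0.3,0,0,-3,0],[0.3,0,0,-4,0],[0.3,0,0,-4,0],[0.3,0,0,-4,0],[0.3,0,0,-4,0],[0.3,0,0,-4,0],[0.3,0,0,-4,0],[0.3,0,0,-4,0],[0.3,0,0,-4,0]]]' 40
python3 -c "
from h import *
print(readout.get_state()['position'])"
```

```text
time_s: 43.8
position: [0.5009, 0.2824, 0.0985]
tool_rot: [0.994, 0.107, 0.001, -0.0]
wrist_force: [0.6, -0.6, 3.7]
finger_gap: 0.039
grip_force: 40.5
time_s: 44.8
position: [0.5019, 0.2829, 0.1719]
tool_rot: [0.994, 0.107, 0.003, -0.001]
wrist_force: [0.8, 0.6, -1.8]
finger_gap: 0.0392
grip_force: 40.4
time_s: 45.8
position: [0.5801, -0.0411, 0.1662]
tool_rot: [0.994, 0.105, -0.001, -0.0]
wrist_force: [-0.5, -0.6, -1.4]
finger_gap: 0.0391
grip_force: 40.8
time_s: 46.8
position: [0.5804, -0.0389, 0.1275]
tool_rot: [0.994, 0.107, 0.0, 0.0]
wrist_force: [-0.6, 0.2, -1.7]
finger_gap: 0.0388
grip_force: 40.8
[ 0.58042338 -0.03887627  0.12747305]
```

```bash
python3 -m crank '[[[0.3,0,0,-0.5,0],[0.3,0,0,-1.2,0],[0.3,0,0,-1.9,0],[0.3,0,0,-2.4,0],[0.3,0,0,-2.6,0],[0.3,0,0,-2.8,0],[0.3,0,0,-2.9,0],[0.3,0,0,-3,0],[0.3,0,0,-3,0],[0.3,0,0,-3,0]]]' 40
python3 -m crank '[[[0.5,0,0,0,0],[0.6,0,0,0,0],[0.8,0,0,0,0],[1,0,0,0,0],[1,0,0,0,0],[1,0,0,1,0],[1,0,0,4,0],[1,0,0,8,0],[1,0,0,12,0],[1,0,0,14,0]]]' 40
python3 -m crank '[[[1,0,1.5,0,0],[1,0,5,0,0],[1,0,9.5,0,0],[1,0,14,0,0],[1,0,18.5,0,0],[1,0,23,0,0],[1,0,27.5,0,0],[1,0,31,0,0],[1,0.1,32.7,0,0],[1,0.1,32.7,0,0]]]' 40
python3 -m crank '[[[1,0,0,-2,0],[1,0,0,-4,0],[1,0,0,-4,0],[1,0,0,-4,0],[1,0,0,-4,0],[1,0,0,-4,0],[1,0,0,-4,0],[1,0,0,-4,0],[1,0,0,-4,0],[1,0,0,-4,0]]]' 40
python3 -c "
from h import *
im=snap('wrist','w12')
hsv=cv2.cvtColor(im[:,:,::-1].copy(),cv2.COLOR_BGR2HSV);m=(abs(hsv[...,0].astype(int)-25)<5)&(hsv[...,1]>180)&(hsv[...,2]>60)
n,l,st,c=cv2.connectedComponentsWithStats(m.astype(np.uint8));print([(s.tolist(),x.round(1).tolist()) for s,x in zip(st[1:],c[1:]) if s[4]>300])
print(readout.get_state()['position'],w2pix('w12',[.581,.2885,.128]))"
```

```text
time_s: 47.8
position: [0.5809, -0.0388, 0.0985]
tool_rot: [0.994, 0.107, 0.001, 0.0]
wrist_force: [-2.0, 0.5, 6.0]
finger_gap: 0.0393
grip_force: 41.5
time_s: 48.8
position: [0.5813, -0.0389, 0.2428]
tool_rot: [0.994, 0.107, 0.003, 0.001]
wrist_force: [-0.1, 0.2, 0.6]
finger_gap: 0.0854
grip_force: 0.0
time_s: 49.8
position: [0.58, 0.2911, 0.2354]
tool_rot: [0.994, 0.109, -0.001, 0.0]
wrist_force: [0.4, 0.1, 0.0]
finger_gap: 0.0852
grip_force: 0.0
time_s: 50.8
position: [0.5814, 0.2882, 0.1974]
tool_rot: [0.994, 0.107, 0.0, 0.0]
wrist_force: [-0.4, 0.2, -0.0]
finger_gap: 0.0854
grip_force: 0.0
[([599, 194, 41, 71, 951], [616.4, 230.7]), ([276, 230, 75, 77, 3825], [313.5, 266.8])]
[0.58136114 0.28818982 0.197325  ] [313.7786023  275.37085024]
```

```bash
python3 -m crank '[[[1,0,0,-2,0],[1,0,0,-5,0],[1,0,0,-8,0],[1,0,0,-9.5,0],[1,0,0,-10,0],[1,0,0,-10,0],[0.6,0,0,-10,0],[0.4,0,0,-10,0],[0.3,0,0,-10,0],[0.3,0,0,-10,0]]]' 40
python3 -m crank '[[[0.3,0,0,0,0],[0.3,0,0,0,0],[0.3,0,0,0,0],[0.3,0,0,0.2,0],[0.3,0,0,0.6,0],[0.3,0,0,1.5,0],[0.3,0,0,3,0],[0.3,0,0,5,0],[0.3,0,0,7,0],[0.3,0,0,7,0]]]' 40
python3 -m crank '[[[0.3,0.3,-1.5,0,0],[0.3,0.9,-5,0,0],[0.3,1.6,-9,0,0],[0.3,2.3,-13,0,0],[0.3,3,-17,0,0],[0.3,3.7,-21,0,0],[0.3,4.2,-24,0,0],[0.3,4.5,-25.6,0,0],[0.3,4.5,-25.6,-1,0],[0.3,4.5,-25.6,-2,0]]]' 40
python3 -m crank '[[[0.3,0,0,-1,0],[0.3,0,0,-2,0],[0.3,0,0,-2,0],[0.3,0,0,-2,0],[0.3,0,0,-2,0],[0.3,0,0,-2,0],[0.3,0,0,-2,0],[0.3,0,0,-2,0],[0.3,0,0,-2,0],[0.3,0,0,-2,0]]]' 40
```

```text
time_s: 51.85
position: [0.5818, 0.2885, 0.0986]
tool_rot: [0.994, 0.107, 0.001, -0.0]
wrist_force: [-0.3, 0.0, 4.0]
finger_gap: 0.0391
grip_force: 40.0
time_s: 52.85
position: [0.5829, 0.2888, 0.1725]
tool_rot: [0.994, 0.107, 0.004, -0.001]
wrist_force: [0.6, -0.0, -2.3]
finger_gap: 0.0393
grip_force: 40.5
time_s: 53.85
position: [0.626, 0.0324, 0.146]
tool_rot: [0.994, 0.107, -0.0, -0.0]
wrist_force: [-0.9, -0.6, -3.4]
finger_gap: 0.0395
grip_force: 41.0
time_s: 54.85
position: [0.6264, 0.0321, 0.1274]
tool_rot: [0.994, 0.107, 0.0, 0.0]
wrist_force: [0.5, 0.4, -1.7]
finger_gap: 0.0392
grip_force: 40.9
```

Yellow is on target, so I'll set it down, retreat and look.

```bash
python3 -m crank '[[[0.3,0,0,-0.5,0],[0.3,0,0,-1.2,0],[0.3,0,0,-1.9,0],[0.3,0,0,-2.4,0],[0.3,0,0,-2.6,0],[0.3,0,0,-2.8,0],[0.3,0,0,-2.9,0],[0.3,0,0,-3,0],[0.3,0,0,-3,0],[0.3,0,0,-3,0]]]' 40
python3 -m crank '[[[0.5,0,0,0,0],[0.6,0,0,0,0],[0.8,0,0,0,0],[1,0,0,0,0],[1,0,0,0,0],[1,0,0,1,0],[1,0,0,4,0],[1,0,0,8,0],[1,0,0,12,0],[1,0,0,14,0]]]' 40
python3 -m crank '[[[1,0,-1,2,0],[1,0,-3,5,0],[1,0.3,-6,7.4,0],[1,0.3,-6,7.4,0],[1,0.3,-6,7.4,0],[1,0.3,-6,7.4,0],[1,0.3,-6,7.4,0],[1,0.3,-6,7.4,0],[1,0.3,-6,7.4,0],[1,0.3,-6,7.4,0]]]' 40
python3 -c "
from h import *
w=snap('wrist','w13');s=snap('scene','s13');d=snap('side','d13')
c=np.zeros((600,800,3),np.uint8)
c[:360,:400]=cv2.resize(w[120:300,210:410,::-1],(400,360));c[:360,400:]=cv2.resize(d[150:330,290:490,::-1],(400,360));c[360:,:320]=cv2.resize(s[:,:,::-1],(320,240));c[360:,320:640]=cv2.resize(d[:,:,::-1],(320,240))
cv2.imwrite('pics/c13.png',c);print(readout.get_state()['position'])"
```

```text
time_s: 55.85
position: [0.6267, 0.0323, 0.0986]
tool_rot: [0.994, 0.107, 0.001, 0.0]
wrist_force: [-2.5, -0.1, 5.9]
finger_gap: 0.0393
grip_force: 41.4
time_s: 56.85
position: [0.6272, 0.0322, 0.2431]
tool_rot: [0.994, 0.107, 0.004, 0.0]
wrist_force: [0.7, -0.3, 0.8]
finger_gap: 0.0854
grip_force: 0.0
time_s: 57.85
position: [0.6293, -0.0276, 0.3111]
tool_rot: [0.994, 0.107, -0.0, 0.0]
wrist_force: [-0.7, -0.1, -0.4]
finger_gap: 0.085
grip_force: 0.0
[ 0.62938007 -0.02775412  0.3112985 ]
```

View pics/c13.png

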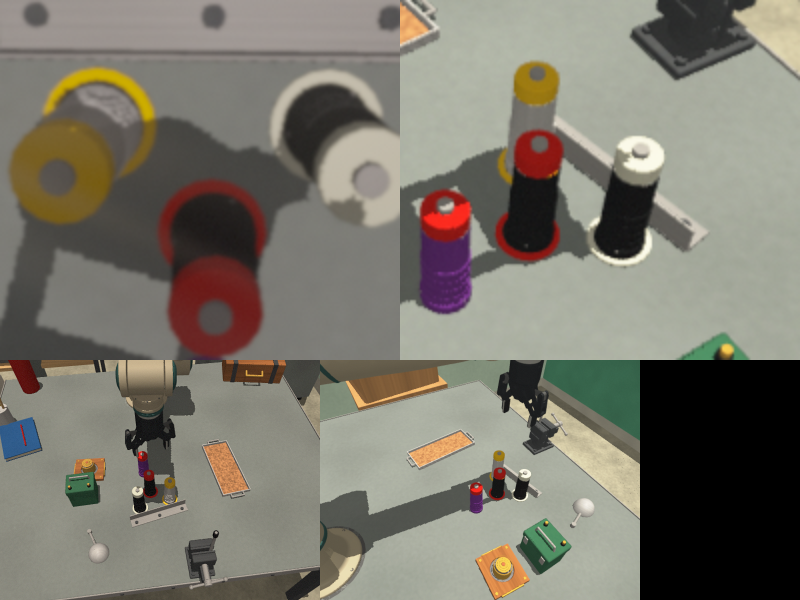

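All three housings stand upright and centred on their own pads (wrist bosses at yellow (239,209), white (395,210), red (317,278)). The capsule is in the nest, the tray is empty, and the box and decoy haven't moved.

```bash
python3 -c "
from h import *
for p in [(239,209),(395.5,210),(317.5,278.5)]: print(pix2w('w13',*p,.128).round(4))
print(ctrl.job_done())"
```

```text
[0.6247 0.0309 0.128 ]
[ 0.6493 -0.0859  0.128 ]
[ 0.5816 -0.0398  0.128 ]
the job is handed in; nothing more can be done
None
```

The job is handed in, with no verdict shown: the capsule sits flat in the cradle nest, each housing is upright within about 2 mm of the middle of its own pad, and the green battery box wasn't touched.

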